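Sort the crucibles into their furnace racks

TASK

Load the furnace racks: stand each of the five porcelain crucibles in an opening of the rack made for its size (two small, two medium, one large; either opening of a rack will do), upright and right down on the rack's floor. Set them down without dropping them or tipping any over, keep the racks about where they stand, and leave the tongs and the timer alone.

Things in the scene. Friction and masses are not known exactly. Their poses are not given: they have to be found in the camera images.
- small_crucible_1: white porcelain crucible, small size: an open round cup, 28 mm tall, 31 mm across the rim and straight-walled from the rim down to 16 mm above the base, then tapering to 16 mm at the flat base; wall 2.5 mm. Stands upright on the bench. Origin: centre of the underside; z up its axis; yaw does not matter. Grasp it round the outside from above by the straight wall.
- small_crucible_2: white porcelain crucible, small size: an open round cup, 28 mm tall, 31 mm across the rim and straight-walled from the rim down to 16 mm above the base, then tapering to 16 mm at the flat base; wall 2.5 mm. Stands upright on the bench. Origin: centre of the underside; z up its axis; yaw does not matter. Grasp it round the outside from above by the straight wall.
- medium_crucible_1: white porcelain crucible, medium size: an open round cup, 37 mm tall, 43 mm across the rim and straight-walled from the rim down to 20 mm above the base, then tapering to 27 mm at the flat base; wall 2.5 mm. Stands upright on the bench. Origin: centre of the underside; z up its axis; yaw does not matter. Grasp it round the outside from above by the straight wall.
- medium_crucible_2: white porcelain crucible, medium size: an open round cup, 37 mm tall, 43 mm across the rim and straight-walled from the rim down to 20 mm above the base, then tapering to 27 mm at the flat base; wall 2.5 mm. Stands upright on the bench. Origin: centre of the underside; z up its axis; yaw does not matter. Grasp it round the outside from above by the straight wall.
- large_crucible: white porcelain crucible, large size: an open round cup, 46 mm tall, 56 mm across the rim and straight-walled from the rim down to 26 mm above the base, then tapering to 37 mm at the flat base; wall 2.5 mm. Stands upright on the bench. Origin: centre of the underside; z up its axis; yaw does not matter. Grasp it round the outside from above by the straight wall.
- small_rack: loose steel rack for small crucibles, 138 x 66 mm, 0.6 kg: two 32.5 mm round openings in its bright top sheet (upper face z = 18 mm) at x = +-32, y = 0 mm. Origin: centre of its footprint on the bench; x along its length. Crucibles stand on its dark floor, z = 8 mm, with 3.3 mm play all round. End cheeks reach z = 36 mm. A monitor stands left of the racks (corner x 0.52, y -0.07, from z 0.24 up).
- medium_rack: loose steel rack for medium crucibles, 138 x 66 mm, 0.6 kg: two 42 mm round openings in its bright top sheet (upper face z = 18 mm) at x = +-32, y = 0 mm. Origin: centre of its footprint on the bench; x along its length. Crucibles stand on its dark floor, z = 8 mm, with 3.3 mm play all round. End cheeks reach z = 36 mm. A monitor stands left of the racks (corner x 0.52, y -0.07, from z 0.24 up).
- large_rack: loose steel rack for large crucibles, 138 x 66 mm, 0.6 kg: two 51 mm round openings in its bright top sheet (upper face z = 18 mm) at x = +-32, y = 0 mm. Origin: centre of its footprint on the bench; x along its length. Crucibles stand on its dark floor, z = 8 mm, with 3.3 mm play all round. End cheeks reach z = 36 mm. A monitor stands left of the racks (corner x 0.52, y -0.07, from z 0.24 up).
- tongs: steel crucible tongs, 230 x 80 mm, 7 mm high (pivot 9 mm), lying along the bench's front edge, nearest the robot: a bystander, not needed. Origin near the middle of their length, on the bench; x towards the tips.
- bench_timer: bench timer, 62 x 68 x 20 mm, white with three buttons, lying among the crucibles: a bystander. Origin: centre of its underside. Behind the crucibles, left of it, stands a computer case 100 mm high, its front face running from x 0.476, y 0.088 to x 0.57, y 0.415, with a monitor on top (x over 0.52, z over 0.24): carry things round it on the robot's side.

How it is judged:
At the end, for the whole second after the job is handed in: Each crucible stands in an opening of the rack of its own size: within 8 mm of the opening's centre along and across the rack, its base within 4 mm of the rack's floor, tilted less than 0.12 rad; racks level (0.06 rad); crucibles and racks at rest ((x of small_crucible_1 in the frame of small_rack between 0.024 and 0.04 m or x of small_crucible_1 in the frame of small_rack between -0.04 and -0.024 m) and y of small_crucible_1 in the frame of small_rack between -0.008 and 0.008 m and z of small_crucible_1 in the frame of small_rack between 0.004 and 0.012 m and angle between each of small_crucible_1, small_crucible_2, medium_crucible_1, medium_crucible_2, large_crucible's own z axis and vertical below 0.12 rad and linear speed of each of small_crucible_1, small_crucible_2, medium_crucible_1, medium_crucible_2, large_crucible, small_rack, medium_rack, large_rack below 0.02 m/s and (x of small_crucible_2 in the frame of small_rack between 0.024 and 0.04 m or x of small_crucible_2 in the frame of small_rack between -0.04 and -0.024 m) and y of small_crucible_2 in the frame of small_rack between -0.008 and 0.008 m and z of small_crucible_2 in the frame of small_rack between 0.004 and 0.012 m and (x of medium_crucible_1 in the frame of medium_rack between 0.024 and 0.04 m or x of medium_crucible_1 in the frame of medium_rack between -0.04 and -0.024 m) and y of medium_crucible_1 in the frame of medium_rack between -0.008 and 0.008 m and z of medium_crucible_1 in the frame of medium_rack between 0.004 and 0.012 m and (x of medium_crucible_2 in the frame of medium_rack between 0.024 and 0.04 m or x of medium_crucible_2 in the frame of medium_rack between -0.04 and -0.024 m) and y of medium_crucible_2 in the frame of medium_rack between -0.008 and 0.008 m and z of medium_crucible_2 in the frame of medium_rack between 0.004 and 0.012 m and (x of large_crucible in the frame of large_rack between 0.024 and 0.04 m or x of large_crucible in the frame of large_rack between -0.04 and -0.024 m) and y of large_crucible in the frame of large_rack between -0.008 and 0.008 m and z of large_crucible in the frame of large_rack between 0.004 and 0.012 m and angle between each of small_rack, medium_rack, large_rack's own z axis and vertical below 0.06 rad); the robot touches nothing.
It fails at once if a crucible is tipped over (more than 0.8 rad) (angle between any of small_crucible_1, small_crucible_2, medium_crucible_1, medium_crucible_2, large_crucible's own z axis and vertical above 0.8 rad).
It fails at once if a crucible is dropped from more than about 25 mm (moves faster than 0.7 m/s while the fingers do not hold it) ((linear speed of small_crucible_1 above 0.7 m/s and contact force between the fingers and small_crucible_1 below 0.05 N) or (linear speed of small_crucible_2 above 0.7 m/s and contact force between the fingers and small_crucible_2 below 0.05 N) or (linear speed of medium_crucible_1 above 0.7 m/s and contact force between the fingers and medium_crucible_1 below 0.05 N) or (linear speed of medium_crucible_2 above 0.7 m/s and contact force between the fingers and medium_crucible_2 below 0.05 N) or (linear speed of large_crucible above 0.7 m/s and contact force between the fingers and large_crucible below 0.05 N)).
It fails at once if a rack is shoved more than 50 mm (distance of any of small_rack, medium_rack, large_rack from where it was at the start of the episode above 0.05 m).
It fails at once if the tongs or the timer are shifted more than 30 mm (distance of any of tongs, bench_timer from where it was at the start of the episode above 0.03 m).
It also fails if it takes over 128 s, if anything falls off the work surface, if the arm or the gripper's body presses on something with over 40 N, if the wrist force passes 120 N, or if a joint passes its speed limit or range.

ROBOT

A 6-joint arm with a two-finger parallel gripper is mounted at the origin on a cart in front of the work surface, level with it; the furniture and walls round the work are solid. World frame = base frame: x ahead of the robot, y to its left, z up, the work surface at z = 0. Lengths are in m, angles in rad, forces in N, time in s.
With the tool pointing down it reaches from about 0.425 to 0.925 m from the base axis. Payload 12.5 kg.
Tool frame: the origin (TCP) lies at the very end of the fingers, on their centre line; the grasp point (between the pads) lies arm.grasp_offset behind it (arm.grasp_offset is the distance from the TCP to the grasp point, in m); z points along the fingers, x is the direction in which the jaws open and shut, and the axes are right-handed (so a half turn about z gives the same grasp; the last joint's range is limited). The gripper opens to 85 mm and grips with 20 to 120 N. Pads are 22 mm wide; open, the fingers measure 114 mm over their backs; the gripper's body (76 mm by 85 mm) begins 54 mm behind the grasp point. The pads swing forward as they close: fully open they stand 13 mm farther back than shut.
Start: joints at [1.098, 0.491, 1.559, -0, 1.092, -0.106], TCP at [0.224, 0.583, 0.231] pointing down, gripper open.
Joint ranges: [-3.1, 3.1], [-0.84, 2.19], [0.05, 2.79], [-1.13, 4.28], [0.06, 2.93], [-2.69, 2.69]. Speed limits (rad/s): [2.22, 2.22, 2.79, 3.14, 3.14, 3.14].

INTERFACE

Orientations are given as a rotation vector (axis times angle).
In Python, from station import arm gives the robot as it stands.
- The arm moves only by the tool arm_command, never from a script. Its argument "targets" is a list that holds one entry, the list of rows, each a list of 5 numbers: the shift along the tool's x, y, z in m, then the turn about the tool's z in rad, then the opening, from -1 (shut) to 1 (fully open). In form: [[[dx, dy, dz, spin, fingers], ...]]. A call has 1 to 10 rows; each row is the pose to reach, as a shift and turn from the pose commanded when the call began, along the tool's axes at that moment; what a row does not reach only later rows make up. A row lasts 1/8 s, in which the tool goes at most 62.5 mm and 10.7 degrees, less where a joint would pass 70% of its speed; a pose out of reach is approached as far as the arm can. A call with a gripper value outside its range is refused whole. The fingers move at their own pace and stop on an object; the grip force is fixed at half the most. Time passes only in rows, so rows that repeat a pose let the fingers close. It gives the time, the measured TCP pose, the force and the opening at its end, in the units of the state.
- arm.get_obs(): the state, without advancing time (a new reading comes with each control period).
- arm.grab_frame(name): name is "scene" or "top" or "wrist"; returns the picture (420x560x3 uint8, blue, green, red); there is no depth.
- arm.camera_model(name): a dict with "fx", "fy", "cx", "cy" (pixels), "extrinsics" (4x4, takes a point from world to camera coordinates); the wrist camera has in their place "tool_from_camera" (4x4, takes a point from camera to tool coordinates, whose origin is the TCP and whose axes are the tool frame's). Camera axes: x right, y down, z forward; pixel columns grow to the right and rows downward; lengths in m; the calibration is good to about 2 mm. A picture is of the moment at which its call begins: read the wrist's pose just before it. camera_model takes no time and is no camera call.
- arm.finish_job(): hands the job in, once; it reports no verdict.
Trained networks look in the newest picture that a camera, given by its name, has taken for a name from the list of things; names that differ only in an ending like _2 or _b are one class to them, and where a whole thing is asked for, a point or a joint stands for the part that bears it (a point fixed in the world has none). Each returns a list of dicts, best first, with "p" (0 to 1); they miss things now and then, are a little off and sometimes report something else, mostly with a low value. They report only what shows in the picture. A call takes as long as a camera call.
- arm.outline_of(camera, query): "mask" (420x560 bool, what is visible of it).
- arm.tip_of(camera, query): "centre" ([x, y, z] in m, in world coordinates, good to about 4 mm: a listed point, or the origin of a listed thing).
The state is a dict: "time_s": time; "joints": joint angles; "qvel": joint speeds; "joint_efforts": joint torques, N m; "tool_pos": TCP position; "ee_rot": TCP orientation; "contact_force": force on the tool from outside, world axes, zero at the start; "moment": the same for the moment, N m; "finger_gap": opening from 0.0 (shut) to 1.0 (fully open).
Only numpy, scipy, OpenCV 4.12 (cv2) and the standard library are available. Lean on these libraries where they do the work, as an engineer would, in place of code of your own. Each camera call takes 0.05 s, during which the arm holds its last target.

## Working session

There is one attempt and no reset: what is moved stays moved. The work goes in short steps, Python scripts to look and compute and a tool call to move; the robot and the scene stay as the last step left them, time stands still between calls to the robot, and variables do not carry over. Pictures are saved under pics/ and viewed, and the job is handed in when it is done.

Besides the shell and the picture viewer there is one more tool, called after "Call:" by a JSON object that holds its "name" and its "arguments". arm_command: Moves the arm, as the interface text tells. Its arguments: {"type":"object","properties":{"targets":{"type":"array","items":{"type":"array","items":{"type":"array","items":{"type":"number"}}}}},"required":["targets"]}

```bash
mkdir -p pics; ls
python3 - <<'E'
from station import arm
import cv2
o=arm.get_obs(); print({k:o[k] for k in o}); print(arm.grasp_offset)
for n in ("scene","top"):
    f=arm.grab_frame(n); cv2.imwrite(f"pics/{n}0.png",f)
    for q in ("small_crucible_1","medium_crucible_1","large_crucible","small_rack","medium_rack","large_rack","bench_timer","tongs"):
        r=arm.tip_of(n,q); print(n,q,[([round(float(v),4) for v in d["centre"]],round(float(d["p"]),2)) for d in r[:4]])
print(arm.camera_model("top")); print(arm.camera_model("wrist"))
E
```

```text
pics
{'time_s': 0.0, 'joints': array([ 1.09841049e+00,  4.91558797e-01,  1.55946525e+00,  2.32921546e-05,
        1.09169287e+00, -1.05579356e-01]), 'qvel': array([ 0.0005731 , -0.00070845,  0.00037939, -0.00150601,  0.00125997,
        0.0001352 ]), 'joint_efforts': array([-1.41897885e-04, -6.18456674e+01, -2.61587387e+01, -1.52663856e-04,
        4.10321751e-03,  3.07745029e-08]), 'tool_pos': array([0.2240038 , 0.58323139, 0.23072277]), 'ee_rot': array([ 2.58890728e+00,  1.77873861e+00, -1.56803593e-03]), 'contact_force': array([ 0.59770608,  0.95991159, -0.72659265]), 'moment': array([0.01444853, 0.03392305, 0.02612925]), 'finger_gap': 1.005572020320215}
0.0187
scene small_crucible_1 [([0.4391, 0.2909, -0.0011], 0.57), ([0.4752, 0.4132, -0.0037], 0.45)]
scene medium_crucible_1 [([0.4209, 0.0728, -0.0006], 0.83), ([0.4372, 0.172, -0.003], 0.71), ([0.3384, -0.1282, -0.0016], 0.65)]
scene large_crucible [([0.3944, -0.1587, 0.0001], 0.77), ([0.5061, -0.293, -0.0032], 0.23)]
scene small_rack [([0.5304, -0.2035, 0.0022], 0.96)]
scene medium_rack [([0.4927, -0.365, 0.0003], 0.55)]
scene 
[... 989 characters left out ...]
-01, -3.00794167e-02, -1.27502375e-01,
         4.34108152e-01],
       [ 1.27529971e-01,  1.00709164e-03, -9.91834206e-01,
         1.29065394e+00],
       [ 0.00000000e+00,  0.00000000e+00,  0.00000000e+00,
         1.00000000e+00]])}
{'fx': 348.3340737657554, 'fy': 348.3340737657554, 'cx': 270.06550403257046, 'cy': 210.9083382132949, 'tool_from_camera': array([[ 9.99999787e-01,  3.71080776e-04,  5.36111566e-04,
        -2.87418544e-04],
       [-5.25560192e-04,  9.45387180e-01,  3.25949081e-01,
        -8.46081551e-02],
       [-3.85879564e-04, -3.25949293e-01,  9.45387174e-01,
        -1.43084644e-01],
       [ 0.00000000e+00,  0.00000000e+00,  0.00000000e+00,
         1.00000000e+00]])}
```

View pics/scene0.png

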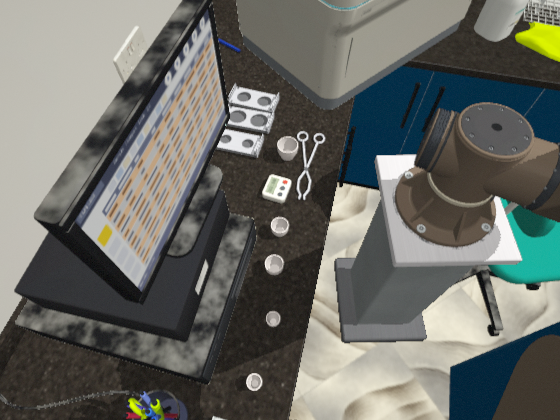

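View pics/top0.png

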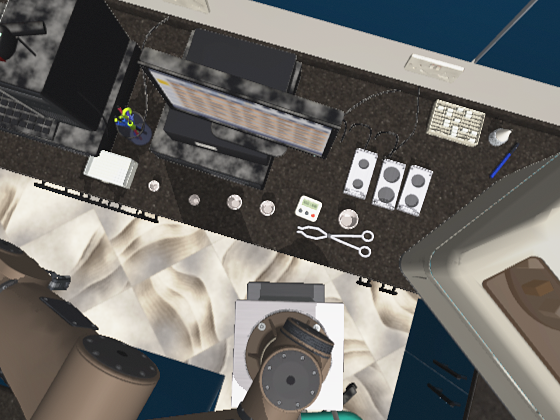

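The top view shows five cups in a row, small at (154,186) and (195,200), medium at (235,202) and (267,208), large at (347,219). The racks are small (361,173), large (390,183) and medium (414,190). Next I'll fit silhouettes from both fixed cameras.

```bash
cat > h.py <<'E'
from station import arm
import numpy as np, cv2
from scipy.spatial.transform import Rotation as R
from scipy.optimize import least_squares
DIM={'small_crucible':(28,31,16,16),'medium_crucible':(37,43,20,27),'large_crucible':(46,56,26,37)}
def state():
    o=arm.get_obs(); return o
def cam(n,o=None):
    m=arm.camera_model(n)
    if n=='wrist':
        o=o or state(); T=np.eye(4);T[:3,:3]=R.from_rotvec(o['ee_rot']).as_matrix();T[:3,3]=o['tool_pos']
        E=np.linalg.inv(T@m['tool_from_camera'])
    else: E=m['extrinsics']
    K=np.array([[m['fx'],0,m['cx']],[0,m['fy'],m['cy']],[0,0,1]])
    return K,E
def proj(K,E,P):
    P=np.atleast_2d(P); c=P@E[:3,:3].T+E[:3,3]; u=c@K.T; return u[:,:2]/u[:,2:]
def ray(K,E,uv,z):
    d=E[:3,:3].T@np.linalg.inv(K)@np.array([uv[0],uv[1],1.]); o=-E[:3,:3].T@E[:3,3]
    s=(z-o[2])/d[2]; return o+s*d
def cpts(q,x,y,z0=0):
    h,D,hs,b=[v/1000 for v in DIM[q]]
    t=np.linspace(0,2*np.pi,48,endpoint=False); L=[]
    for r,z in((D/2,h),(D/2,hs),(b/2,0)): L.append(np.c_[x+r*np.cos(t),y+r*np.sin(t),0*t+z+z0])
    return np.vstack(L)
def hullc(K,E,P):
    h=cv2.convexHull(proj(K,E,P).astype(np.float32)); m=cv2.moments(h); return np.array([m['m10']/m['m00'],m['m01']/m['m00']]),m['m00']
def fitc(n,q,mask,K,E,z0=0):
    ys,xs=np.nonzero(mask); c=np.array([xs.mean(),ys.mean()]); g=ray(K,E,c,DIM[q][0]/2000+z0)[:2]
    s=least_squares(lambda p:hullc(K,E,cpts(q,p[0],p[1],z0))[0]-c,g,x_scale=.01)
    return s.x,len(xs)/hullc(K,E,cpts(q,*s.x,z0))[1],c
def find(n,q,o=None,z0=0):
    K,E=cam(n,o); out=[]
    for d in arm.outline_of(n,q):
        if d['mask'].sum()<20: continue
        x,a,c=fitc(n,q,d['mask'],K,E,z0); out.append((x.round(4).tolist(),round(float(a),2),round(float(d['p']),2),c.round(0).tolist()))
    return out
E
python3 - <<'E'
from h import *
for n in('top','scene'):
    f=arm.grab_frame(n)
    for q in DIM:
        for r in find(n,q): print(n,q,r)
f=cv2.imread('pics/top0.png')[120:270,280:450]
cv2.imwrite('pics/z1.png',cv2.resize(f,None,fx=4,fy=4,interpolation=cv2.INTER_CUBIC))
E
```

```text
top medium_crucible ([0.421, 0.0716], 0.94, 0.74, [268.0, 208.0])
top medium_crucible ([0.4358, 0.1697], 0.79, 0.47, [234.0, 202.0])
top large_crucible ([0.3955, -0.165], 0.8, 0.57, [348.0, 218.0])
scene small_crucible ([0.4191, 0.0703], 1.73, 0.7, [279.0, 226.0])
scene small_crucible ([0.4763, 0.4129], 1.04, 0.61, [254.0, 382.0])
scene small_crucible ([0.4383, 0.2922], 0.88, 0.44, [273.0, 319.0])
scene medium_crucible ([0.4341, 0.1714], 0.97, 0.79, [274.0, 265.0])
scene medium_crucible ([0.4195, 0.0729], 1.01, 0.56, [279.0, 226.0])
scene large_crucible ([0.3933, -0.1645], 0.98, 0.94, [287.0, 147.0])
```

View pics/z1.png

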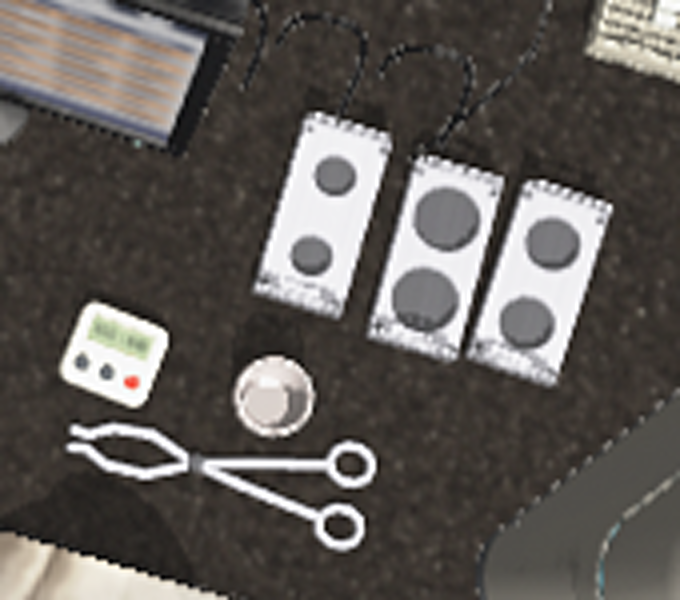

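```bash
cat >> h.py <<'E'
def holes(img,K,E,rois,zt=.018):
    out=[]
    for u,v,r in rois:
        s=6; x0,y0=int(u-r),int(v-r); c=cv2.cvtColor(img[y0:y0+2*r,x0:x0+2*r],cv2.COLOR_BGR2GRAY)
        c=cv2.resize(c,None,fx=s,fy=s,interpolation=cv2.INTER_CUBIC)
        _,b=cv2.threshold(c,0,255,cv2.THRESH_BINARY_INV+cv2.THRESH_OTSU)
        cs,_=cv2.findContours(b,cv2.RETR_LIST,cv2.CHAIN_APPROX_NONE)
        cs=[k for k in cs if cv2.pointPolygonTest(k,(r*s,r*s),False)>=0]
        k=min(cs,key=cv2.contourArea); k=cv2.convexHull(k); e=cv2.fitEllipse(k)
        uv=((e[0][0]+.5)/s-.5+x0,(e[0][1]+.5)/s-.5+y0); P=ray(K,E,uv,zt)
        pr=proj(K,E,np.array([P,P+[.001,0,0]])); px=np.linalg.norm(pr[1]-pr[0])
        out.append((P[:2].round(4),np.round(np.array(e[1])/s/px,1)))
    return out
E
python3 - <<'E'
from h import *
f=cv2.imread('pics/top0.png');K,E=cam('top')
z=[(335,176),(312,255),(447,218),(425,300),(552,243),(527,322)]
H=holes(f,K,E,[(280+u/4,120+v/4,10) for u,v in z])
for h in H: print(h)
for i in(0,2,4):
    d=H[i][0]-H[i+1][0]; print((H[i][0]+H[i+1][0])/2,np.linalg.norm(d),np.degrees(np.arctan2(d[1],d[0])))
E
```

```text
(array([ 0.5641, -0.2119]), array([30.8, 32.8]))
(array([ 0.5027, -0.1944]), array([30.6, 32.5]))
(array([ 0.5338, -0.2959]), array([49.3, 51.6]))
(array([ 0.4699, -0.279 ]), array([50.7, 54.3]))
(array([ 0.5174, -0.3754]), array([40.2, 42.7]))
(array([ 0.4551, -0.3544]), array([41.8, 44.8]))
[ 0.5334  -0.20315] 0.06384520342202696 -15.908414981243364
[ 0.50185 -0.28745] 0.0660970498585225 -14.814156707433618
[ 0.48625 -0.3649 ] 0.06574412521282792 -18.62786317645507
```

```bash
cat >> h.py <<'E'
import json
def yaw(o=None):
    o=o or state(); m=R.from_rotvec(o['ee_rot']).as_matrix(); return np.degrees(np.arctan2(m[1,0],m[0,0]))
def plan(wps,step=.055):
    """wps: list of (x,y,z,yaw_deg,fing,extra_rows)"""
    o=state(); m=R.from_rotvec(o['ee_rot']).as_matrix(); p=o['tool_pos'].copy(); y0=yaw(o); yc=y0; rows=[]
    for x,y,z,yw,f,ex in wps:
        t=np.array([x,y,z]); dy=(yw-yc+180)%360-180
        n=max(1,int(np.ceil(np.linalg.norm(t-p)/step)),int(np.ceil(abs(dy)/10)))
        for i in range(1,n+1):
            q=p+(t-p)*i/n; a=yc+dy*i/n; rows.append([round(float(v),3)+0. for v in m.T@(q-o['tool_pos'])]+[round(-np.radians(a-y0),3),f])
        rows+= [rows[-1]]*ex; p=t; yc=yc+dy
    print('t',round(o['time_s'],2),'pos',o['tool_pos'].round(4),'yaw',round(y0,2),'gap',round(o['finger_gap'],3))
    for i in range(0,len(rows),10): print(len(rows[i:i+10]),json.dumps(rows[i:i+10]))
E
python3 -c "
from h import *
plan([(.477,.413,.12,74,1,1)])"
```

```text
t 1.3 pos [0.2241 0.5835 0.2313] yaw 68.98 gap 1.002
7 [[-0.011, 0.05, 0.019, -0.015, 1], [-0.023, 0.099, 0.037, -0.029, 1], [-0.034, 0.149, 0.056, -0.044, 1], [-0.046, 0.198, 0.074, -0.058, 1], [-0.057, 0.248, 0.093, -0.073, 1], [-0.068, 0.297, 0.111, -0.088, 1], [-0.068, 0.297, 0.111, -0.088, 1]]
```

Call:
{"name": "arm_command", "arguments": {"targets": [[[-0.011, 0.05, 0.019, -0.015, 1], [-0.023, 0.099, 0.037, -0.029, 1], [-0.034, 0.149, 0.056, -0.044, 1], [-0.046, 0.198, 0.074, -0.058, 1], [-0.057, 0.248, 0.093, -0.073, 1], [-0.068, 0.297, 0.111, -0.088, 1], [-0.068, 0.297, 0.111, -0.088, 1]]]}}

```text
time_s: 2.17
tool_pos: [0.4792, 0.4111, 0.1187]
ee_rot: [2.512, 1.887, -0.003]
contact_force: [0.1, 0.5, -0.3]
finger_gap: 1.0
```

```bash
cat > look.py <<'E'
import sys
from h import *
o=state(); f=arm.grab_frame('wrist'); cv2.imwrite('pics/'+sys.argv[1]+'.png',f)
for q in sys.argv[2:]:
    for r in find('wrist',q,o): print(q,r)
print(o['tool_pos'].round(4),yaw(o).round(2),round(o['time_s'],2),round(o['finger_gap'],3),o['contact_force'].round(1))
E
python3 look.py w1 small_crucible
```

```text
small_crucible ([0.4388, 0.291], 0.93, 0.74, [96.0, 206.0])
small_crucible ([0.4772, 0.4131], 0.94, 0.72, [272.0, 211.0])
[0.4792 0.4111 0.1187] 73.82 2.17 1.0 [ 0.1  0.5 -0.3]
```

View pics/w1.png

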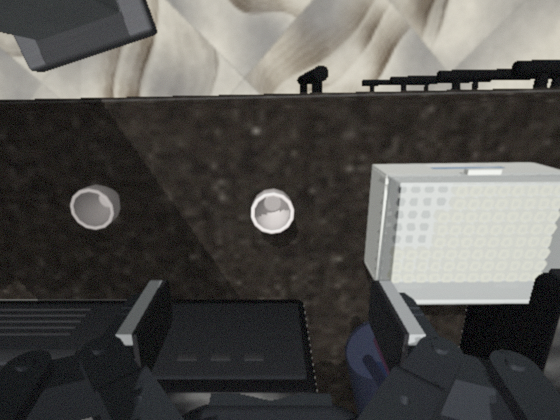

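```bash
python3 -c "
from h import *
print(state()['qvel'].round(3), state()['tool_pos'])
plan([(.4772,.4131,.07,74,.2,0),(.4772,.4131,.014,74,.2,2),(.4772,.4131,.014,74,-1,4)],.03)"
```

```text
[ 0.028 -0.017  0.002  0.    -0.002  0.002] [0.47711583 0.41321599 0.12013894]
t 2.27 pos [0.4771 0.4132 0.1201] yaw 73.95 gap 1.004
10 [[0.0, 0.0, 0.025, -0.0, 0.2], [0.0, 0.0, 0.05, -0.001, 0.2], [0.0, 0.0, 0.078, -0.001, 0.2], [0.0, 0.0, 0.106, -0.001, 0.2], [0.0, 0.0, 0.106, -0.001, 0.2], [0.0, 0.0, 0.106, -0.001, 0.2], [0.0, 0.0, 0.106, -0.001, -1], [0.0, 0.0, 0.106, -0.001, -1], [0.0, 0.0, 0.106, -0.001, -1], [0.0, 0.0, 0.106, -0.001, -1]]
1 [[0.0, 0.0, 0.106, -0.001, -1]]
```

Call:
{"name": "arm_command", "arguments": {"targets": [[[0, 0, 0.025, 0, 0.2], [0, 0, 0.05, 0, 0.2], [0, 0, 0.078, 0, 0.2], [0, 0, 0.106, 0, 0.2], [0, 0, 0.106, 0, 0.2], [0, 0, 0.106, 0, -1], [0, 0, 0.106, 0, -1], [0, 0, 0.106, 0, -1], [0, 0, 0.106, 0, -1], [0, 0, 0.106, 0, -1]]]}}

```text
time_s: 3.52
tool_pos: [0.4774, 0.4142, 0.016]
ee_rot: [-2.508, -1.891, -0.004]
contact_force: [-1.6, 1.7, 6.9]
finger_gap: 0.335
```

```bash
python3 look.py w2; python3 -c "
from h import *
plan([(.4772,.4131,.09,74,-1,0),(.43,.26,.11,74,-1,0),(.42,.07,.11,74,-1,0),(.43,-.1,.11,74,-1,0),(.5027,-.1944,.11,74,-1,2)],.058)"
```

```text
[0.4774 0.4142 0.016 ] 74.02 3.52 0.335 [-1.6  1.7  6.9]
t 3.58 pos [0.4774 0.4142 0.016 ] yaw 74.02 gap 0.335
10 [[0.0, 0.0, -0.037, 0.0, -1], [-0.001, 0.0, -0.074, 0.0, -1], [-0.054, -0.001, -0.081, 0.0, -1], [-0.108, -0.002, -0.088, 0.0, -1], [-0.161, -0.003, -0.094, 0.0, -1], [-0.207, 0.008, -0.094, 0.0, -1], [-0.254, 0.018, -0.095, 0.0, -1], [-0.3, 0.029, -0.095, 0.0, -1], [-0.346, 0.04, -0.095, 0.0, -1], [-0.4, 0.058, -0.095, 0.0, -1]]
7 [[-0.454, 0.077, -0.095, 0.0, -1], [-0.507, 0.096, -0.095, 0.0, -1], [-0.531, 0.128, -0.095, 0.0, -1], [-0.554, 0.16, -0.095, 0.0, -1], [-0.578, 0.192, -0.095, 0.0, -1], [-0.578, 0.192, -0.095, 0.0, -1], [-0.578, 0.192, -0.095, 0.0, -1]]
```

View pics/w2.png

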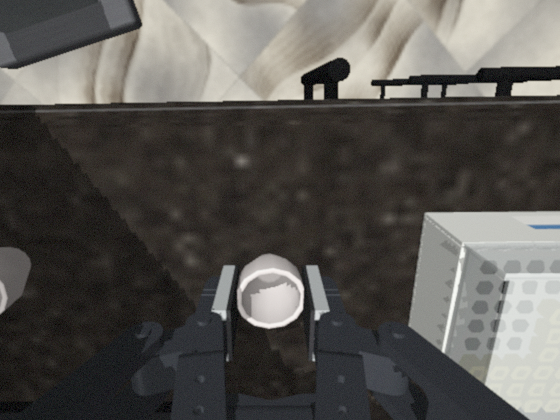

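Call:
{"name": "arm_command", "arguments": {"targets": [[[0, 0, -0.037, 0, -1], [0, 0, -0.074, 0, -1], [-0.054, 0, -0.082, 0, -1], [-0.108, -0.002, -0.09, 0, -1], [-0.161, -0.003, -0.096, 0, -1], [-0.207, 0.008, -0.096, 0, -1], [-0.254, 0.02, -0.096, 0, -1], [-0.3, 0.032, -0.096, 0, -1], [-0.346, 0.044, -0.096, 0, -1], [-0.4, 0.06, -0.096, 0, -1]]]}}

```text
time_s: 4.82
tool_pos: [0.4247, 0.011, 0.111]
ee_rot: [2.507, 1.891, 0.002]
contact_force: [0.6, -0.1, 0.4]
finger_gap: 0.333
```

```bash
python3 -c "
from h import *
plan([(.43,-.1,.11,74,-1,0),(.45,-.19,.11,74,-1,0),(.5027,-.1944,.11,74,-1,2)],.055)"
```

```text
t 4.83 pos [0.4247 0.011  0.111 ] yaw 74.07 gap 0.333
8 [[-0.035, 0.012, 0.0, 0.0, -1], [-0.07, 0.024, 0.001, 0.001, -1], [-0.105, 0.036, 0.001, 0.001, -1], [-0.146, 0.058, 0.001, 0.001, -1], [-0.186, 0.079, 0.001, 0.001, -1], [-0.176, 0.131, 0.001, 0.001, -1], [-0.176, 0.131, 0.001, 0.001, -1], [-0.176, 0.131, 0.001, 0.001, -1]]
```

Call:
{"name": "arm_command", "arguments": {"targets": [[[-0.035, 0.012, 0, 0, -1], [-0.07, 0.024, 0, 0, -1], [-0.105, 0.036, 0, 0, -1], [-0.146, 0.058, 0, 0, -1], [-0.186, 0.079, 0, 0, -1], [-0.176, 0.131, 0, 0, -1], [-0.176, 0.131, 0, 0, -1], [-0.176, 0.131, 0, 0, -1]]]}}

```text
time_s: 5.82
tool_pos: [0.5016, -0.1925, 0.1105]
ee_rot: [-2.508, -1.891, 0.0]
contact_force: [-0.9, 0.4, -1.7]
finger_gap: 0.331
```

```bash
python3 look.py w3
```

```text
[ 0.5016 -0.1925  0.1105] 74.05 5.83 0.331 [-0.9  0.4 -1.7]
```

View pics/w3.png

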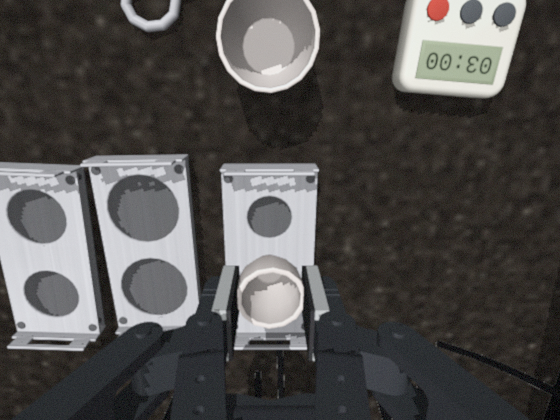

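Run:
```python
from h import *
f=cv2.imread('pics/w3.png'); o=state(); print(o['tool_pos']);K,E=cam('wrist',o)
for h in holes(f,K,E,[(270,216,34),(143,208,48),(155,287,46),(37,216,40),(51,294,36)]): print(h)
```

```text
[ 0.50138799 -0.19240753  0.11049559]Traceback (most recent call last):
  File "<stdin>", line 3, in <module>
  File "h.py", line 41, in holes
    s=6; x0,y0=int(u-r),int(v-r); c=cv2.cvtColor(img[y0:y0+2*r,x0:x0+2*r],cv2.COLOR_BGR2GRAY)
                                    ~~~~~~~~~~~~^^^^^^^^^^^^^^^^^^^^^^^^^^^^^^^^^^^^^^^^^^^^^
cv2.error: OpenCV(4.12.0) /io/opencv/modules/imgproc/src/color.cpp:199: error: (-215:Assertion failed) !_src.empty() in function 'cvtColor'
```

```bash
sed -i 's/x0,y0=int(u-r),int(v-r)/x0,y0=max(0,int(u-r)),max(0,int(v-r))/; s/(r\*s,r\*s)/((u-x0)*s,(v-y0)*s)/' h.py
python3 - <<'E'
from h import *
f=cv2.imread('pics/w3.png'); o=state();K,E=cam('wrist',o)
for h in holes(f,K,E,[(270,216,32),(143,208,42),(155,287,36),(37,216,36),(51,294,32)]): print(h)
E
```

```text
(array([ 0.5017, -0.1935]), array([31.7, 34.2]))
(array([ 0.4591, -0.272 ]), array([59.7, 70.7]))
(array([ 0.5324, -0.2949]), array([46.5, 56.3]))
(array([ 0.4397, -0.3451]), array([49. , 69.5]))
(array([ 0.5163, -0.3743]), array([35.2, 46.5]))
```

```bash
cat > inhand.py <<'E'
# usage: inhand.py pic class tcp_above_base(m)
import sys
from h import *
o=state(); f=arm.grab_frame('wrist'); cv2.imwrite('pics/'+sys.argv[1]+'.png',f)
q=sys.argv[2]; a=float(sys.argv[3]); m=R.from_rotvec(o['ee_rot']).as_matrix()
for x,s,p,c in find('wrist',q,o,z0=o['tool_pos'][2]-a):
    d=m.T@np.r_[np.array(x)-o['tool_pos'][:2],0]; print('cup in tool xy',d[:2].round(4),'area',s,'p',p,c)
print(o['tool_pos'].round(4),round(float(yaw(o)),2),round(o['time_s'],2),o['contact_force'].round(1))
E
python3 inhand.py w4 small_crucible .016
python3 -c "
from h import *
plan([(.5633,-.211,.11,74,-1,1),(.5633,-.211,.045,74,-1,2)],.04)"
```

```text
cup in tool xy [-0.0001  0.0009] area 0.92 p 0.58 [270.0, 291.0]
[ 0.5014 -0.1924  0.1105] 74.04 5.88 [-0.8  0.2 -1.1]
t 5.97 pos [ 0.5015 -0.1925  0.1106] yaw 74.04 gap 0.334
7 [[0.0, 0.032, 0.0, 0.0, -1], [-0.001, 0.065, 0.001, 0.001, -1], [-0.001, 0.065, 0.001, 0.001, -1], [-0.001, 0.065, 0.033, 0.001, -1], [-0.001, 0.065, 0.066, 0.001, -1], [-0.001, 0.065, 0.066, 0.001, -1], [-0.001, 0.065, 0.066, 0.001, -1]]
```

Call:
{"name": "arm_command", "arguments": {"targets": [[[0, 0.032, 0, 0, -1], [-0.001, 0.064, 0, 0, -1], [-0.001, 0.064, 0, 0, -1], [-0.001, 0.064, 0.033, 0, -1], [-0.001, 0.064, 0.066, 0, -1], [-0.001, 0.064, 0.066, 0, -1], [-0.001, 0.064, 0.076, 0, -1], [-0.001, 0.064, 0.084, 0, -1], [-0.001, 0.064, 0.084, 0, -1]]]}}

```text
time_s: 7.1
tool_pos: [0.5632, -0.2114, 0.0262]
ee_rot: [-2.508, -1.891, 0.0]
contact_force: [0.9, -0.2, -0.2]
finger_gap: 0.331
```

```bash
python3 inhand.py w5 small_crucible .016
```

```text
cup in tool xy [-0.0001  0.0009] area 0.93 p 0.82 [270.0, 291.0]
[ 0.5632 -0.2114  0.0262] 74.03 7.1 [ 0.9 -0.2 -0.2]
```

View pics/w5.png

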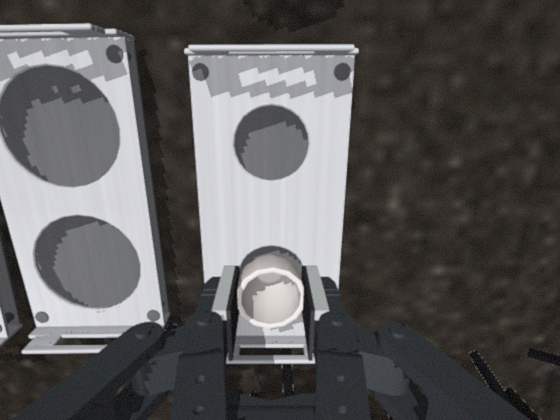

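Call:
{"name": "arm_command", "arguments": {"targets": [[[0, 0, 0.001, 0, -1], [0, 0, 0.002, 0, -1], [0, 0, 0.002, 0, 0], [0, 0, 0.002, 0, 0], [0, 0, 0.002, 0, 0], [0, 0, -0.02, 0, 0], [0, 0, -0.06, 0, 0.2], [0, 0, -0.1, 0, 0.2], [0, 0, -0.1, 0, 0.2]]]}}

```text
time_s: 8.32
tool_pos: [0.5644, -0.2119, 0.1292]
ee_rot: [2.505, 1.889, 0.004]
contact_force: [0.6, -0.0, -0.5]
finger_gap: 0.598
```

```bash
python3 look.py w6; python3 -c "
from h import *
plan([(.46,-.195,.12,74,.2,0),(.43,-.1,.12,74,.2,0),(.425,.07,.11,74,.2,0),(.43,.22,.11,74,.2,0),(.4386,.2912,.11,74,.2,1),(.4386,.2912,.014,74,.2,2)],.06)"
```

```text
[ 0.5644 -0.2119  0.1292] 74.03 8.32 0.598 [ 0.6 -0.  -0.5]
t 8.38 pos [ 0.5637 -0.2116  0.1273] yaw 74.03 gap 0.601
10 [[-0.006, -0.052, 0.004, 0.0, 0.2], [-0.013, -0.104, 0.007, 0.0, 0.2], [0.029, -0.132, 0.007, 0.0, 0.2], [0.07, -0.159, 0.007, 0.0, 0.2], [0.124, -0.176, 0.01, 0.0, 0.2], [0.179, -0.194, 0.013, 0.0, 0.2], [0.233, -0.211, 0.017, 0.0, 0.2], [0.281, -0.223, 0.017, 0.0, 0.2], [0.33, -0.235, 0.017, 0.0, 0.2], [0.378, -0.247, 0.017, 0.0, 0.2]]
7 [[0.414, -0.253, 0.017, 0.0, 0.2], [0.449, -0.259, 0.017, 0.0, 0.2], [0.449, -0.259, 0.017, 0.0, 0.2], [0.449, -0.259, 0.065, 0.0, 0.2], [0.449, -0.259, 0.113, 0.0, 0.2], [0.449, -0.259, 0.113, 0.0, 0.2], [0.449, -0.259, 0.113, 0.0, 0.2]]
```

View pics/w6.png

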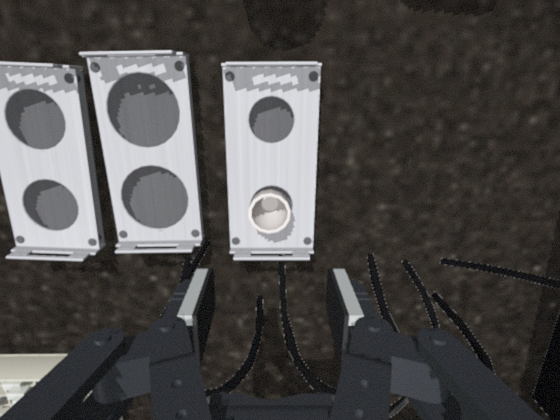

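The first small cup stands in the far opening at (269,212), and all the holes are visible. I'll measure them from this picture.

Run:
```python
from h import *
f=cv2.imread('pics/w6.png'); o=dict(state()); o['tool_pos']=np.array([.5644,-.2119,.1292]);o['ee_rot']=np.array([2.505,1.889,.004]);K,E=cam('wrist',o)
H=holes(f,K,E,[(271,119,28),(155,197,38),(143,109,42),(50,204,32),(35,119,34)])
for h in H: print(h)
for i in(1,3):
    d=H[i][0]-H[i+1][0]; print(np.linalg.norm(d),np.degrees(np.arctan2(d[1],d[0])))
print(find('wrist','small_crucible',o,.008))
```

```text
(array([ 0.5017, -0.1935]), array([31.3, 32.1]))
(array([ 0.5324, -0.2947]), array([46.5, 52.9]))
(array([ 0.4703, -0.2781]), array([45.1, 51.7]))
(array([ 0.5163, -0.374 ]), array([34.9, 44.2]))
(array([ 0.4554, -0.354 ]), array([34. , 43.2]))
0.06428040136775749 -14.965866986299872
0.06409999999999996 -18.18055384164467
[([0.5636, -0.2124], 0.92, 0.76, [269.0, 211.0])]
```

Call:
{"name": "arm_command", "arguments": {"targets": [[[-0.006, -0.052, 0.004, 0, 0.2], [-0.013, -0.104, 0.007, 0, 0.2], [0.029, -0.132, 0.007, 0, 0.2], [0.07, -0.159, 0.007, 0, 0.2], [0.124, -0.176, 0.01, 0, 0.2], [0.179, -0.194, 0.013, 0, 0.2], [0.233, -0.211, 0.017, 0, 0.2], [0.281, -0.223, 0.017, 0, 0.2], [0.33, -0.235, 0.017, 0, 0.2], [0.378, -0.247, 0.017, 0, 0.2]]]}}

```text
time_s: 9.68
tool_pos: [0.4292, 0.2216, 0.1081]
ee_rot: [-2.508, -1.891, 0.003]
contact_force: [1.0, -0.5, 0.1]
finger_gap: 0.599
```

```bash
python3 -c "
from h import *
plan([(.4386,.2912,.11,74,.2,1),(.4386,.2912,.014,74,.2,1),(.4386,.2912,.014,74,-1,4)],.06)"
```

```text
t 9.68 pos [0.4292 0.2216 0.1081] yaw 74.04 gap 0.599
10 [[0.035, -0.005, -0.001, 0.0, 0.2], [0.07, -0.01, -0.002, 0.001, 0.2], [0.07, -0.01, -0.002, 0.001, 0.2], [0.07, -0.01, 0.046, 0.001, 0.2], [0.07, -0.01, 0.094, 0.001, 0.2], [0.07, -0.01, 0.094, 0.001, 0.2], [0.07, -0.01, 0.094, 0.001, -1], [0.07, -0.01, 0.094, 0.001, -1], [0.07, -0.01, 0.094, 0.001, -1], [0.07, -0.01, 0.094, 0.001, -1]]
1 [[0.07, -0.01, 0.094, 0.001, -1]]
```

Call:
{"name": "arm_command", "arguments": {"targets": [[[0.035, -0.005, 0, 0, 0.2], [0.069, -0.009, 0, 0, 0.2], [0.069, -0.009, 0.005, 0, 0.2], [0.069, -0.009, 0.05, 0, 0.2], [0.069, -0.009, 0.095, 0, 0.2], [0.069, -0.009, 0.095, 0, 0.2], [0.069, -0.009, 0.095, 0, -1], [0.069, -0.009, 0.095, 0, -1], [0.069, -0.009, 0.095, 0, -1], [0.069, -0.009, 0.095, 0, -1]]]}}

```text
time_s: 10.92
tool_pos: [0.4408, 0.289, 0.0155]
ee_rot: [2.508, 1.891, 0.003]
contact_force: [-0.3, -0.9, 8.8]
finger_gap: 0.335
```

```bash
python3 inhand.py w7 small_crucible .016; python3 -c "
from h import *
plan([(.4386,.2912,.014,74,-1,0),(.4386,.2912,.08,74,-1,0),(.43,.22,.11,74,-1,0),(.425,.07,.11,74,-1,0),(.428,-.05,.11,74,-1,0)],.06)"
```

```text
cup in tool xy [ 0.0001 -0.0019] area 0.93 p 0.56 [271.0, 286.0]
[0.4408 0.289  0.0155] 74.03 10.93 [-0.3 -0.9  8.8]
t 11.03 pos [0.4408 0.289  0.0155] yaw 74.03 gap 0.338
10 [[0.002, -0.003, 0.001, 0.001, -1], [0.002, -0.003, -0.032, 0.001, -1], [0.002, -0.003, -0.065, 0.001, -1], [-0.034, 0.003, -0.08, 0.001, -1], [-0.069, 0.009, -0.095, 0.001, -1], [-0.118, 0.021, -0.095, 0.001, -1], [-0.166, 0.033, -0.095, 0.001, -1], [-0.215, 0.045, -0.095, 0.001, -1], [-0.253, 0.057, -0.095, 0.001, -1], [-0.291, 0.069, -0.095, 0.001, -1]]
1 [[-0.329, 0.081, -0.095, 0.001, -1]]
```

View pics/w7.png

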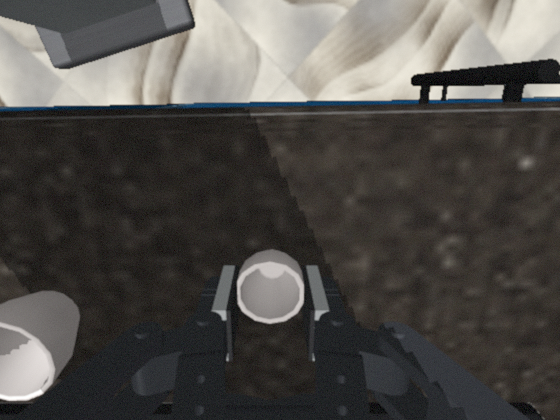

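Gripped, with the cup at (271,286), 1.9 mm off in tool y. That's fine and I'll compensate at the rack.

Call:
{"name": "arm_command", "arguments": {"targets": [[[0, 0, -0.035, 0, -1], [0, 0, -0.07, 0, -1], [-0.034, 0.002, -0.085, 0, -1], [-0.069, 0.006, -0.097, 0, -1], [-0.118, 0.018, -0.097, 0, -1], [-0.166, 0.03, -0.097, 0, -1], [-0.215, 0.043, -0.097, 0, -1], [-0.27, 0.06, -0.097, 0, -1], [-0.325, 0.078, -0.097, 0, -1], [-0.38, 0.095, -0.097, 0, -1]]]}}

```text
time_s: 12.28
tool_pos: [0.427, -0.1046, 0.1118]
ee_rot: [2.508, 1.891, 0.001]
contact_force: [-0.1, -0.5, -0.8]
finger_gap: 0.331
```

```bash
python3 -c "
from h import *
y=np.radians(74)
x,yy=.5017+.0019*np.sin(y),-.1935-.0019*np.cos(y)
print(x,yy)
plan([(.44,-.16,.11,74,-1,0),(x-.02,yy,.11,74,-1,0),(x,yy,.09,74,-1,1),(x,yy,.035,74,-1,2)],.055)"
```

```text
0.5035263972222829 -0.1940237109760523
t 12.28 pos [ 0.427  -0.1046  0.1118] yaw 74.03 gap 0.331
9 [[-0.025, 0.014, 0.001, 0.0, -1], [-0.05, 0.028, 0.002, 0.001, -1], [-0.06, 0.053, 0.002, 0.001, -1], [-0.07, 0.079, 0.002, 0.001, -1], [-0.065, 0.098, 0.022, 0.001, -1], [-0.065, 0.098, 0.022, 0.001, -1], [-0.065, 0.098, 0.077, 0.001, -1], [-0.065, 0.098, 0.077, 0.001, -1], [-0.065, 0.098, 0.077, 0.001, -1]]
```

Call:
{"name": "arm_command", "arguments": {"targets": [[[-0.025, 0.014, 0, 0, -1], [-0.05, 0.028, 0, 0, -1], [-0.06, 0.053, 0, 0, -1], [-0.07, 0.079, 0, 0, -1], [-0.065, 0.098, 0, 0, -1], [-0.065, 0.098, 0.02, 0, -1], [-0.065, 0.098, 0.05, 0, -1], [-0.065, 0.098, 0.07, 0, -1], [-0.065, 0.098, 0.07, 0, -1], [-0.065, 0.098, 0.07, 0, -1]]]}}

```text
time_s: 13.52
tool_pos: [0.5037, -0.1923, 0.0422]
ee_rot: [2.508, 1.891, 0.001]
contact_force: [0.4, 1.2, 0.3]
finger_gap: 0.332
```

```bash
python3 inhand.py w8 small_crucible .016; python3 -c "
from h import *
plan([(.5035,-.194,.024,74,-1,0)],.055)"
```

```text
cup in tool xy [-0.0024  0.0457] area 0.74 p 0.85 [265.0, 368.0]
cup in tool xy [ 0.0001 -0.0021] area 0.96 p 0.84 [271.0, 286.0]
[ 0.5037 -0.1923  0.0422] 74.03 13.53 [0.4 1.2 0.3]
t 13.62 pos [ 0.5037 -0.1923  0.0423] yaw 74.03 gap 0.329
1 [[-0.002, 0.0, 0.018, 0.001, -1]]
```

View pics/w8.png

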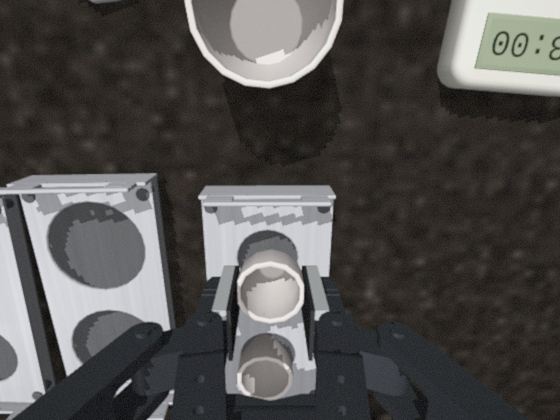

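Cup above the near hole (268,245 onward), the placed one at (265,368). I'll lower it in, release and rise.

Call:
{"name": "arm_command", "arguments": {"targets": [[[-0.002, 0, 0, 0, -1], [-0.002, 0, 0.008, 0, -1], [-0.002, 0, 0.015, 0, -1], [-0.002, 0, 0.018, 0, -1], [-0.002, 0, 0.018, 0, 0], [-0.002, 0, 0.018, 0, 0], [-0.002, 0, 0.018, 0, 0], [-0.002, 0, 0, 0, 0], [-0.002, 0, -0.04, 0, 0.2], [-0.002, 0, -0.08, 0, 0.4]]]}}

```text
time_s: 14.88
tool_pos: [0.5026, -0.194, 0.1222]
ee_rot: [-2.508, -1.891, 0.0]
contact_force: [1.2, -0.2, -0.7]
finger_gap: 0.699
```

```bash
python3 look.py w9 small_crucible; python3 -c "
from h import *
plan([(.44,-.17,.12,74,.5,0),(.428,-.05,.11,74,.5,0),(.425,.05,.11,74,.5,0),(.434,.1714,.11,74,.5,0),(.434,.1714,.06,74,.5,0)],.06)"
```

```text
small_crucible ([0.5034, -0.193], 1.01, 0.91, [272.0, 213.0])
small_crucible ([0.5687, -0.2133], 1.0, 0.8, [270.0, 293.0])
[ 0.5026 -0.194   0.1222] 74.02 14.88 0.699 [ 1.2 -0.2 -0.7]
t 14.97 pos [ 0.5041 -0.1948  0.1248] yaw 74.03 gap 0.699
10 [[0.003, -0.034, 0.002, 0.0, 0.5], [0.006, -0.069, 0.004, 0.001, 0.5], [0.044, -0.083, 0.008, 0.001, 0.5], [0.081, -0.098, 0.011, 0.001, 0.5], [0.118, -0.113, 0.014, 0.001, 0.5], [0.166, -0.128, 0.014, 0.001, 0.5], [0.214, -0.144, 0.014, 0.001, 0.5], [0.253, -0.152, 0.014, 0.001, 0.5], [0.293, -0.16, 0.014, 0.001, 0.5], [0.333, -0.168, 0.013, 0.001, 0.5]]
1 [[0.333, -0.169, 0.063, 0.001, 0.5]]
```

View pics/w9.png

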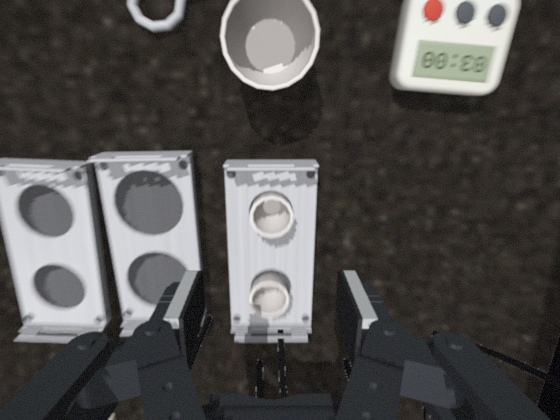

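Call:
{"name": "arm_command", "arguments": {"targets": [[[0.003, -0.034, 0.002, 0, 0.5], [0.006, -0.069, 0.004, 0, 0.5], [0.044, -0.083, 0.008, 0, 0.5], [0.081, -0.098, 0.011, 0, 0.5], [0.118, -0.113, 0.014, 0, 0.5], [0.166, -0.128, 0.014, 0, 0.5], [0.214, -0.144, 0.014, 0, 0.5], [0.253, -0.152, 0.014, 0, 0.5], [0.293, -0.16, 0.014, 0, 0.5], [0.332, -0.168, 0.014, 0, 0.5]]]}}

```text
time_s: 16.23
tool_pos: [0.4324, 0.1727, 0.1067]
ee_rot: [-2.508, -1.891, 0.001]
contact_force: [0.9, -0.5, 0.2]
finger_gap: 0.75
```

```bash
python3 look.py w10 medium_crucible; python3 -c "
from h import *
plan([(.4348,.1705,.09,74,.5,0),(.4348,.1705,.014,74,.5,2),(.4348,.1705,.014,74,-1,4)],.04)"
```

```text
medium_crucible ([0.4201, 0.0737], 0.97, 0.81, [128.0, 243.0])
medium_crucible ([0.4347, 0.1712], 0.97, 0.79, [269.0, 227.0])
[0.4324 0.1727 0.1067] 74.04 16.23 0.75 [ 0.9 -0.5  0.2]
t 16.32 pos [0.4326 0.1739 0.1067] yaw 74.21 gap 0.747
10 [[-0.003, 0.003, 0.017, 0.004, 0.5], [-0.003, 0.003, 0.055, 0.004, 0.5], [-0.003, 0.003, 0.093, 0.004, 0.5], [-0.003, 0.003, 0.093, 0.004, 0.5], [-0.003, 0.003, 0.093, 0.004, 0.5], [-0.003, 0.003, 0.093, 0.004, -1], [-0.003, 0.003, 0.093, 0.004, -1], [-0.003, 0.003, 0.093, 0.004, -1], [-0.003, 0.003, 0.093, 0.004, -1], [-0.003, 0.003, 0.093, 0.004, -1]]
```

Call:
{"name": "arm_command", "arguments": {"targets": [[[-0.002, 0.002, 0.017, 0, 0.5], [-0.002, 0.002, 0.055, 0, 0.5], [-0.002, 0.002, 0.092, 0, 0.5], [-0.002, 0.002, 0.092, 0, 0.5], [-0.002, 0.002, 0.092, 0, 0.5], [-0.002, 0.002, 0.092, 0, -1], [-0.002, 0.002, 0.092, 0, -1], [-0.002, 0.002, 0.092, 0, -1], [-0.002, 0.002, 0.092, 0, -1], [-0.002, 0.002, 0.092, 0, -1]]]}}

```text
time_s: 17.58
tool_pos: [0.4346, 0.1689, 0.0169]
ee_rot: [2.508, 1.891, 0.004]
contact_force: [-1.5, -1.2, 11.3]
finger_gap: 0.481
```

```bash
python3 inhand.py w11 medium_crucible .015; python3 -c "
from h import *
plan([(.4348,.1705,.09,72,-1,0),(.43,.07,.11,72,-1,0),(.428,-.05,.11,72,-1,0),(.43,-.14,.11,72,-1,0)],.06)"
```

```text
cup in tool xy [ 0.0001 -0.0016] area 0.94 p 0.93 [271.0, 296.0]
cup in tool xy [-0.0942  0.0102] area 0.89 p 0.66 [56.0, 316.0]
[0.4346 0.1689 0.0169] 74.03 17.57 [-1.5 -1.2 11.3]
t 17.68 pos [0.4346 0.1689 0.0169] yaw 74.03 gap 0.48
9 [[0.001, 0.0, -0.037, 0.018, -1], [0.002, 0.0, -0.073, 0.036, -1], [-0.047, 0.011, -0.083, 0.036, -1], [-0.096, 0.023, -0.093, 0.036, -1], [-0.135, 0.033, -0.093, 0.036, -1], [-0.174, 0.044, -0.093, 0.036, -1], [-0.212, 0.054, -0.093, 0.036, -1], [-0.255, 0.067, -0.093, 0.036, -1], [-0.298, 0.081, -0.093, 0.036, -1]]
```

View pics/w11.png

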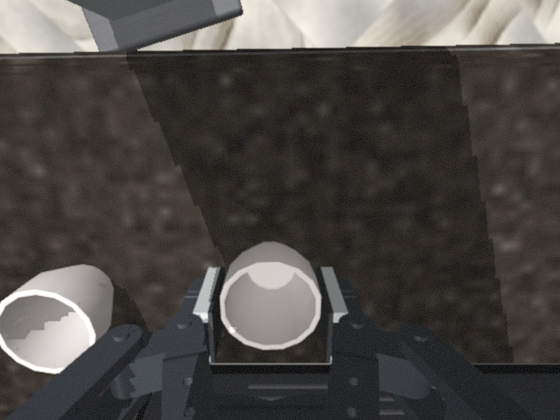

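Call:
{"name": "arm_command", "arguments": {"targets": [[[0, 0, -0.037, 0.018, -1], [0.001, 0, -0.073, 0.035, -1], [-0.047, 0.011, -0.085, 0.035, -1], [-0.096, 0.023, -0.095, 0.035, -1], [-0.135, 0.033, -0.095, 0.035, -1], [-0.174, 0.044, -0.095, 0.035, -1], [-0.22, 0.057, -0.095, 0.035, -1], [-0.27, 0.073, -0.095, 0.035, -1], [-0.325, 0.093, -0.095, 0.035, -1], [-0.375, 0.113, -0.095, 0.035, -1]]]}}

```text
time_s: 18.92
tool_pos: [0.4393, -0.2249, 0.1114]
ee_rot: [2.54, 1.846, 0.001]
contact_force: [0.5, 0.1, -0.3]
finger_gap: 0.48
```

```bash
python3 -c "
from h import *
y=np.radians(72)
x,yy=.5163+.0016*np.sin(y),-.374-.0016*np.cos(y)
print(x,yy)
plan([(.46,-.3,.11,72,-1,0),(x,yy,.11,72,-1,1),(x,yy,.055,72,-1,2)],.055)"
```

```text
0.5178216904260722 -0.3744944271909999
t 18.93 pos [ 0.4393 -0.2249  0.1114] yaw 72.0 gap 0.48
8 [[-0.033, 0.021, 0.001, -0.0, -1], [-0.065, 0.043, 0.001, -0.0, -1], [-0.092, 0.082, 0.002, -0.0, -1], [-0.118, 0.121, 0.002, -0.0, -1], [-0.118, 0.121, 0.002, -0.0, -1], [-0.118, 0.121, 0.057, -0.0, -1], [-0.118, 0.121, 0.057, -0.0, -1], [-0.118, 0.121, 0.057, -0.0, -1]]
```

Call:
{"name": "arm_command", "arguments": {"targets": [[[-0.033, 0.021, 0, 0, -1], [-0.065, 0.043, 0, 0, -1], [-0.092, 0.082, 0, 0, -1], [-0.118, 0.121, 0, 0, -1], [-0.118, 0.121, 0, 0, -1], [-0.118, 0.121, 0.03, 0, -1], [-0.118, 0.121, 0.057, 0, -1], [-0.118, 0.121, 0.065, 0, -1], [-0.118, 0.121, 0.065, 0, -1], [-0.118, 0.121, 0.065, 0, -1]]]}}

```text
time_s: 20.18
tool_pos: [0.5185, -0.3725, 0.0465]
ee_rot: [2.54, 1.846, 0.001]
contact_force: [0.1, -0.5, 0.2]
finger_gap: 0.478
```

```bash
python3 inhand.py w12 medium_crucible .017; python3 -c "
from h import *
plan([(.5178,-.3745,.025,72,-1,0)],.055)"
```

```text
cup in tool xy [ 0.0001 -0.0003] area 0.97 p 0.84 [271.0, 296.0]
[ 0.5185 -0.3725  0.0465] 72.03 20.18 [ 0.1 -0.5  0.2]
t 20.27 pos [ 0.5184 -0.3725  0.0463] yaw 72.02 gap 0.477
1 [[-0.002, 0.0, 0.021, 0.0, -1]]
```

View pics/w12.png

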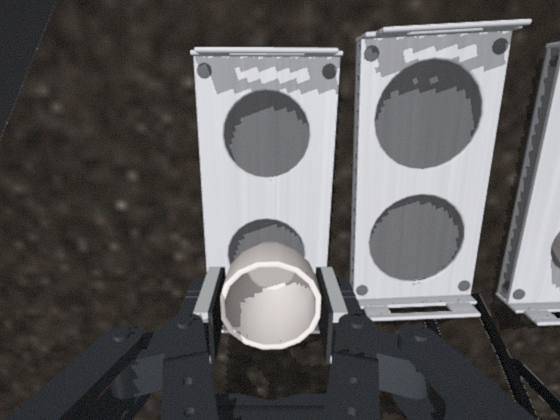

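Call:
{"name": "arm_command", "arguments": {"targets": [[[-0.002, 0, 0, 0, -1], [-0.002, 0, 0.01, 0, -1], [-0.002, 0, 0.018, 0, -1], [-0.002, 0, 0.021, 0, -1], [-0.002, 0, 0.021, 0, 0.3], [-0.002, 0, 0.021, 0, 0.3], [-0.002, 0, 0.021, 0, 0.3], [-0.002, 0, 0, 0, 0.3], [-0.002, 0, -0.04, 0, 0.4], [-0.002, 0, -0.08, 0, 0.4]]]}}

```text
time_s: 21.52
tool_pos: [0.5174, -0.3741, 0.126]
ee_rot: [-2.541, -1.847, 0.0]
contact_force: [-0.0, 0.0, -0.3]
finger_gap: 0.702
```

```bash
python3 look.py w13 medium_crucible
python3 - <<'E'
from h import *
plan([(.46,-.3,.12,72,.5,0),(.435,-.18,.12,73,.5,0),(.428,-.05,.11,74,.5,0),(.4203,.0722,.11,74,.5,0)],.06)
E
```

```text
medium_crucible ([0.5195, -0.3742], 1.01, 0.61, [271.0, 216.0])
medium_crucible ([0.4713, -0.3592], 4.42, 0.23, [270.0, 147.0])
[ 0.5174 -0.3741  0.126 ] 72.02 21.52 0.702 [-0.   0.  -0.3]
t 21.62 pos [ 0.5188 -0.3754  0.1294] yaw 72.02 gap 0.698
10 [[0.027, -0.04, 0.004, 0.0, 0.5], [0.054, -0.079, 0.009, 0.0, 0.5], [0.089, -0.099, 0.009, -0.005, 0.5], [0.125, -0.12, 0.008, -0.011, 0.5], [0.16, -0.14, 0.008, -0.017, 0.5], [0.2, -0.156, 0.011, -0.023, 0.5], [0.241, -0.171, 0.014, -0.029, 0.5], [0.282, -0.187, 0.018, -0.034, 0.5], [0.319, -0.202, 0.017, -0.034, 0.5], [0.357, -0.217, 0.017, -0.034, 0.5]]
1 [[0.395, -0.232, 0.017, -0.034, 0.5]]
```

View pics/w13.png

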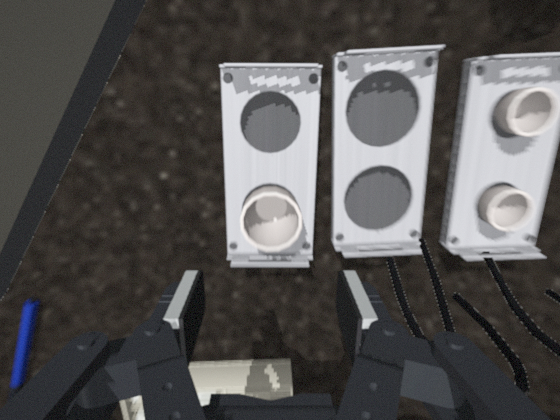

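The medium cup stands in its far opening at (271,216), with the near opening empty at (271,122). Next is the second medium cup.

Call:
{"name": "arm_command", "arguments": {"targets": [[[0.027, -0.04, 0.004, 0, 0.5], [0.054, -0.079, 0.009, 0, 0.5], [0.09, -0.1, 0.009, -0.006, 0.5], [0.128, -0.122, 0.009, -0.012, 0.5], [0.17, -0.144, 0.01, -0.018, 0.5], [0.215, -0.162, 0.012, -0.024, 0.5], [0.262, -0.18, 0.015, -0.03, 0.5], [0.308, -0.198, 0.017, -0.034, 0.5], [0.352, -0.215, 0.017, -0.034, 0.5], [0.395, -0.232, 0.017, -0.034, 0.5]]]}}

```text
time_s: 22.88
tool_pos: [0.4184, 0.0746, 0.1079]
ee_rot: [-2.509, -1.89, 0.0]
contact_force: [1.3, 0.1, 0.6]
finger_gap: 0.75
```

```bash
python3 look.py w14 medium_crucible; python3 -c "
from h import *
plan([(.4203,.0728,.09,74,.5,0),(.4203,.0728,.014,74,.5,2),(.4203,.0728,.014,74,-1,4)],.04)"
python3 - <<'E'
from h import *
f=cv2.imread('pics/w13.png'); o=dict(state()); o['tool_pos']=np.array([.5174,-.3741,.126]);o['ee_rot']=np.array([-2.541,-1.847,0]);K,E=cam('wrist',o)
for h in holes(f,K,E,[(271,122,34),(377,197,38),(382,108,42)]): print(h)
E
```

```text
medium_crucible ([0.4202, 0.0738], 0.98, 0.81, [270.0, 225.0])
medium_crucible ([0.4791, -0.1537], 0.4, 0.41, [18.0, 361.0])
[0.4184 0.0746 0.1079] 73.97 22.88 0.75 [1.3 0.1 0.6]
t 22.98 pos [0.4179 0.0761 0.108 ] yaw 74.2 gap 0.749
10 [[-0.003, 0.003, 0.018, 0.004, 0.5], [-0.003, 0.003, 0.056, 0.004, 0.5], [-0.003, 0.003, 0.094, 0.004, 0.5], [-0.003, 0.003, 0.094, 0.004, 0.5], [-0.003, 0.003, 0.094, 0.004, 0.5], [-0.003, 0.003, 0.094, 0.004, -1], [-0.003, 0.003, 0.094, 0.004, -1], [-0.003, 0.003, 0.094, 0.004, -1], [-0.003, 0.003, 0.094, 0.004, -1], [-0.003, 0.003, 0.094, 0.004, -1]]
(array([ 0.4558, -0.3544]), array([41. , 42.6]))
(array([ 0.5337, -0.2944]), array([49.6, 56.6]))
(array([ 0.4708, -0.2775]), array([48.2, 55.2]))
```

Call:
{"name": "arm_command", "arguments": {"targets": [[[0, 0, 0.018, 0, 0.5], [0, 0, 0.056, 0, 0.5], [0, 0, 0.095, 0, 0.5], [0, 0, 0.095, 0, 0.5], [0, 0, 0.095, 0, 0.5], [0, 0, 0.095, 0, -1], [0, 0, 0.095, 0, -1], [0, 0, 0.095, 0, -1], [0, 0, 0.095, 0, -1], [0, 0, 0.095, 0, -1]]]}}

```text
time_s: 24.22
tool_pos: [0.4194, 0.0731, 0.0148]
ee_rot: [2.508, 1.889, 0.004]
contact_force: [-0.8, -1.1, 12.6]
finger_gap: 0.473
```

```bash
python3 inhand.py w15 medium_crucible .015; python3 -c "
from h import *
plan([(.4203,.0728,.09,72,-1,0),(.428,-.05,.11,72,-1,0),(.43,-.18,.11,72,-1,0),(.435,-.25,.11,72,-1,0)],.06)"
```

```text
cup in tool xy [0.0002 0.0009] area 0.96 p 0.62 [271.0, 301.0]
[0.4194 0.0731 0.0148] 73.98 24.23 [-0.8 -1.1 12.6]
t 24.32 pos [0.4194 0.0731 0.0148] yaw 73.98 gap 0.474
10 [[0.0, 0.001, -0.038, 0.017, -1], [0.0, 0.001, -0.075, 0.035, -1], [-0.039, 0.015, -0.082, 0.035, -1], [-0.077, 0.029, -0.089, 0.035, -1], [-0.116, 0.042, -0.095, 0.035, -1], [-0.157, 0.055, -0.095, 0.035, -1], [-0.199, 0.068, -0.095, 0.035, -1], [-0.24, 0.08, -0.095, 0.035, -1], [-0.273, 0.092, -0.095, 0.035, -1], [-0.306, 0.104, -0.095, 0.035, -1]]
```

View pics/w15.png

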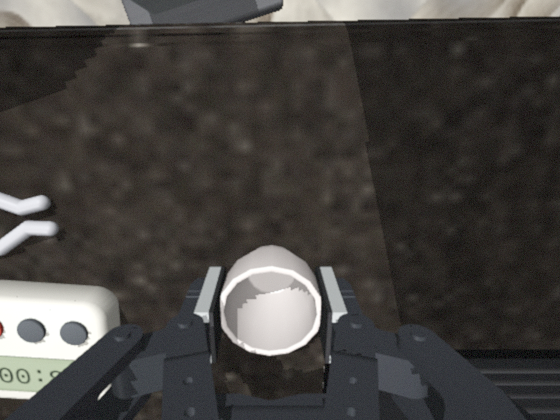

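Gripped, cup at (271,301). Now over to the near medium hole.

Call:
{"name": "arm_command", "arguments": {"targets": [[[0, 0, -0.038, 0.017, -1], [0, 0, -0.075, 0.035, -1], [-0.04, 0.015, -0.085, 0.035, -1], [-0.085, 0.031, -0.095, 0.035, -1], [-0.13, 0.046, -0.097, 0.035, -1], [-0.175, 0.06, -0.097, 0.035, -1], [-0.22, 0.075, -0.097, 0.035, -1], [-0.265, 0.09, -0.097, 0.035, -1], [-0.306, 0.104, -0.097, 0.035, -1], [-0.345, 0.118, -0.097, 0.035, -1]]]}}

```text
time_s: 25.58
tool_pos: [0.4368, -0.2927, 0.1114]
ee_rot: [2.541, 1.845, 0.001]
contact_force: [0.4, -0.6, -0.8]
finger_gap: 0.472
```

```bash
python3 -c "
from h import *
y=np.radians(72)
x,yy=.4556-.0009*np.sin(y),-.3542+.0009*np.cos(y)
print(x,yy)
plan([(x,yy,.11,72,-1,2),(x,yy,.046,72,-1,2)],.05)"
```

```text
0.4547440491353344 -0.3539218847050626
t 25.57 pos [ 0.4368 -0.2927  0.1114] yaw 71.95 gap 0.472
8 [[-0.026, 0.018, 0.001, -0.0, -1], [-0.053, 0.036, 0.001, -0.001, -1], [-0.053, 0.036, 0.001, -0.001, -1], [-0.053, 0.036, 0.001, -0.001, -1], [-0.053, 0.036, 0.033, -0.001, -1], [-0.053, 0.036, 0.065, -0.001, -1], [-0.053, 0.036, 0.065, -0.001, -1], [-0.053, 0.036, 0.065, -0.001, -1]]
```

Call:
{"name": "arm_command", "arguments": {"targets": [[[-0.027, 0.018, 0, 0, -1], [-0.054, 0.036, 0, 0, -1], [-0.054, 0.036, 0, 0, -1], [-0.054, 0.036, 0.033, 0, -1], [-0.054, 0.036, 0.065, 0, -1], [-0.054, 0.036, 0.065, 0, -1], [-0.054, 0.036, 0.065, 0, -1]]]}}

```text
time_s: 26.45
tool_pos: [0.4547, -0.3535, 0.0466]
ee_rot: [2.541, 1.846, 0.0]
contact_force: [-1.0, -0.2, -0.2]
finger_gap: 0.469
```

```bash
python3 inhand.py w16 medium_crucible .015; python3 -c "
from h import *
plan([(.4547,-.3539,.024,72,-1,0)],.055)"
```

```text
cup in tool xy [0.0001 0.0008] area 0.96 p 0.82 [271.0, 301.0]
cup in tool xy [ 0.058  -0.1098] area 0.0 p 0.31 [456.0, 1.0]
[ 0.4547 -0.3535  0.0466] 71.99 26.45 [-1.  -0.2 -0.2]
t 26.55 pos [ 0.4549 -0.3538  0.0468] yaw 71.98 gap 0.474
1 [[0.0, 0.0, 0.023, -0.0, -1]]
```

View pics/w16.png

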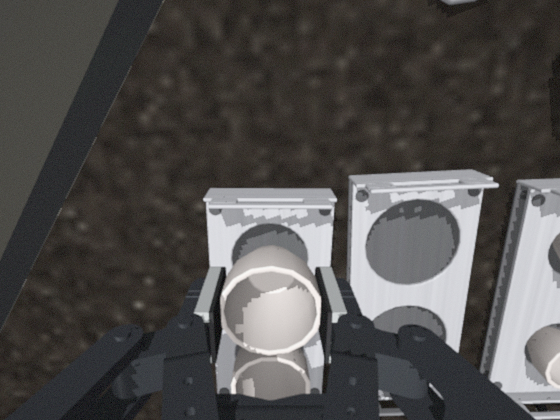

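Call:
{"name": "arm_command", "arguments": {"targets": [[[0, 0, 0.01, 0, -1], [0, 0, 0.018, 0, -1], [0, 0, 0.022, 0, -1], [0, 0, 0.023, 0, -1], [0, 0, 0.023, 0, 0.3], [0, 0, 0.023, 0, 0.3], [0, 0, 0.023, 0, 0.3], [0, 0, 0, 0, 0.3], [0, 0, -0.04, 0, 0.4], [0, 0, -0.08, 0, 0.4]]]}}

```text
time_s: 27.8
tool_pos: [0.4543, -0.3535, 0.1261]
ee_rot: [-2.542, -1.845, 0.0]
contact_force: [-0.1, 0.7, 0.3]
finger_gap: 0.701
```

```bash
python3 look.py w17 medium_crucible large_crucible
python3 - <<'E'
from h import *
plan([(.41,-.25,.12,72,.5,0),(.394,-.165,.12,105,.9,1)],.06)
E
```

```text
medium_crucible ([0.4579, -0.3539], 1.04, 0.9, [271.0, 218.0])
medium_crucible ([0.5218, -0.3749], 1.04, 0.63, [271.0, 297.0])
large_crucible ([0.3953, -0.1745], 0.61, 0.89, [523.0, 42.0])
[ 0.4543 -0.3535  0.1261] 71.96 27.8 0.701 [-0.1  0.7  0.3]
t 27.95 pos [ 0.455  -0.3541  0.127 ] yaw 71.97 gap 0.701
7 [[0.043, -0.037, 0.003, -0.0, 0.5], [0.085, -0.075, 0.007, -0.001, 0.5], [0.104, -0.085, 0.007, -0.145, 0.9], [0.123, -0.096, 0.006, -0.289, 0.9], [0.142, -0.106, 0.006, -0.433, 0.9], [0.161, -0.117, 0.006, -0.577, 0.9], [0.161, -0.117, 0.006, -0.577, 0.9]]
```

View pics/w17.png

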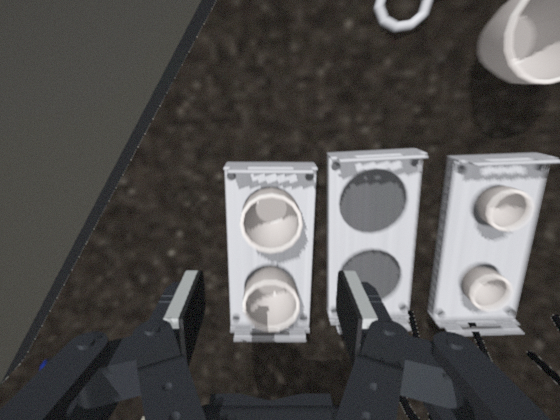

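Call:
{"name": "arm_command", "arguments": {"targets": [[[0.043, -0.037, 0, 0, 0.5], [0.085, -0.075, 0, 0, 0.6], [0.104, -0.085, 0, -0.145, 0.8], [0.123, -0.096, 0, -0.289, 0.8], [0.142, -0.106, 0, -0.433, 0.8], [0.161, -0.117, 0, -0.577, 0.8], [0.161, -0.117, 0, -0.577, 0.8], [0.161, -0.117, 0, -0.577, 0.8]]]}}

```text
time_s: 28.95
tool_pos: [0.3932, -0.1647, 0.1249]
ee_rot: [-1.915, -2.49, -0.0]
contact_force: [0.2, -0.6, 0.1]
finger_gap: 0.898
```

```bash
python3 look.py w18 large_crucible
python3 - <<'E'
from h import *
plan([(.394,-.165,.014,105,.8,0)],.06)
E
```

```text
large_crucible ([0.3937, -0.163], 0.97, 0.91, [272.0, 219.0])
[ 0.3932 -0.1647  0.1249] 104.89 28.95 0.898 [ 0.2 -0.6  0.1]
t 29.05 pos [ 0.3932 -0.1649  0.125 ] yaw 104.9 gap 0.903
2 [[0.0, 0.0, 0.055, -0.001, 0.8], [0.0, 0.001, 0.111, -0.002, 0.8]]
```

View pics/w18.png

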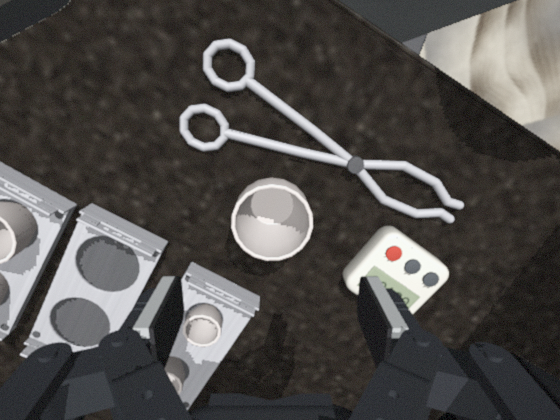

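Call:
{"name": "arm_command", "arguments": {"targets": [[[0.002, 0.001, 0.03, 0, 0.8], [0.002, 0.001, 0.07, 0, 0.8], [0.002, 0.001, 0.11, 0, 0.8], [0.002, 0.001, 0.11, 0, 0.8], [0.002, 0.001, 0.11, 0, 0.8], [0.002, 0.001, 0.11, 0, -1], [0.002, 0.001, 0.11, 0, -1], [0.002, 0.001, 0.11, 0, -1], [0.002, 0.001, 0.11, 0, -1], [0.002, 0.001, 0.11, 0, -1]]]}}

```text
time_s: 30.3
tool_pos: [0.3941, -0.1625, 0.017]
ee_rot: [1.91, 2.49, 0.001]
contact_force: [-0.5, 0.4, 16.3]
finger_gap: 0.63
```

```bash
python3 inhand.py w19 large_crucible .015; python3 -c "
from h import *
plan([(.394,-.164,.12,105,-1,0),(.43,-.2,.12,105,-1,0),(.45,-.25,.12,75,-1,1)],.06)"
```

```text
cup in tool xy [ 0.0002 -0.0018] area 0.94 p 0.98 [270.0, 307.0]
cup in tool xy [-0.0998  0.0154] area 0.39 p 0.37 [35.0, 335.0]
[ 0.3941 -0.1625  0.017 ] 105.03 30.3 [-0.5  0.4 16.3]
t 30.4 pos [ 0.3941 -0.1625  0.017 ] yaw 105.03 gap 0.63
7 [[-0.001, 0.0, -0.051, 0.0, -1], [-0.002, 0.0, -0.103, 0.0, -1], [-0.046, 0.025, -0.103, 0.0, -1], [-0.064, 0.027, -0.103, 0.175, -1], [-0.081, 0.029, -0.103, 0.35, -1], [-0.099, 0.032, -0.103, 0.524, -1], [-0.099, 0.032, -0.103, 0.524, -1]]
```

View pics/w19.png

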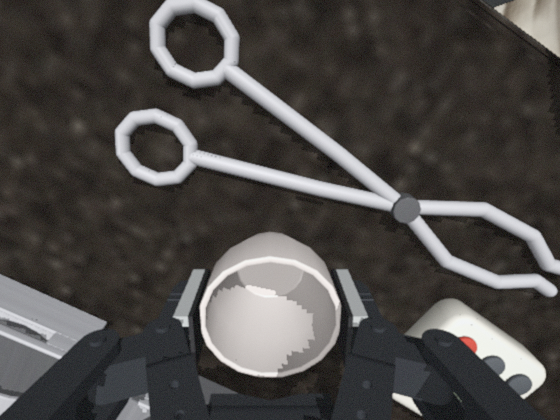

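Call:
{"name": "arm_command", "arguments": {"targets": [[[0, 0, -0.05, 0, -1], [0, 0, -0.104, 0, -1], [-0.046, 0.025, -0.104, 0, -1], [-0.064, 0.027, -0.104, 0.175, -1], [-0.081, 0.029, -0.104, 0.35, -1], [-0.099, 0.032, -0.104, 0.524, -1], [-0.099, 0.032, -0.104, 0.524, -1], [-0.099, 0.032, -0.104, 0.524, -1]]]}}

```text
time_s: 31.4
tool_pos: [0.4496, -0.2488, 0.1197]
ee_rot: [-2.489, -1.917, -0.0]
contact_force: [-0.8, -0.6, -0.7]
finger_gap: 0.632
```

```bash
python3 inhand.py w20 large_crucible .017; python3 -c "
from h import *
y=np.radians(75)
x,yy=.4705+.0018*np.sin(y),-.278-.0018*np.cos(y)
print(x,yy)
plan([(x,yy,.118,75,-1,1),(x,yy,.048,75,-1,2)],.04)"
```

```text
cup in tool xy [-0.     -0.0005] area 0.97 p 0.59 [270.0, 306.0]
[ 0.4496 -0.2488  0.1197] 75.21 31.4 [-0.8 -0.6 -0.7]
0.47223866648732027 -0.2784658742811846
t 31.5 pos [ 0.4497 -0.2487  0.1196] yaw 75.16 gap 0.63
6 [[-0.023, 0.029, 0.002, 0.003, -1], [-0.023, 0.029, 0.002, 0.003, -1], [-0.023, 0.029, 0.037, 0.003, -1], [-0.023, 0.029, 0.072, 0.003, -1], [-0.023, 0.029, 0.072, 0.003, -1], [-0.023, 0.029, 0.072, 0.003, -1]]
```

Call:
{"name": "arm_command", "arguments": {"targets": [[[-0.023, 0.029, 0, 0, -1], [-0.023, 0.029, 0, 0, -1], [-0.023, 0.029, 0.037, 0, -1], [-0.023, 0.029, 0.07, 0, -1], [-0.023, 0.029, 0.07, 0, -1], [-0.023, 0.029, 0.07, 0, -1]]]}}

```text
time_s: 32.25
tool_pos: [0.4723, -0.279, 0.0503]
ee_rot: [2.491, 1.913, 0.0]
contact_force: [0.3, -0.4, -0.1]
finger_gap: 0.626
```

```bash
python3 inhand.py w21 large_crucible .017; python3 -c "
from h import *
plan([(.4717,-.2784,.025,75,-1,0)],.055)"
```

```text
cup in tool xy [ 0.     -0.0005] area 0.98 p 0.62 [270.0, 306.0]
[ 0.4723 -0.279   0.0503] 75.05 32.25 [ 0.3 -0.4 -0.1]
t 32.35 pos [ 0.4725 -0.2793  0.0506] yaw 75.03 gap 0.628
1 [[0.001, -0.001, 0.026, 0.0, -1]]
```

View pics/w21.png

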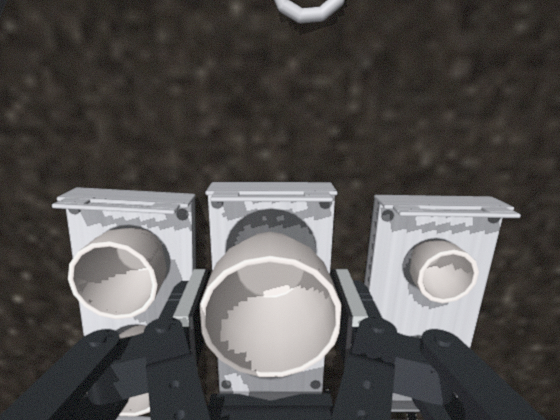

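Call:
{"name": "arm_command", "arguments": {"targets": [[[0.001, -0.001, 0.01, 0, -1], [0.001, -0.001, 0.018, 0, -1], [0.001, -0.001, 0.024, 0, -1], [0.001, -0.001, 0.026, 0, -1], [0.001, -0.001, 0.026, 0, -1]]]}}

```text
time_s: 32.98
tool_pos: [0.4713, -0.2779, 0.0249]
ee_rot: [2.492, 1.912, 0.0]
contact_force: [-6.9, 4.8, 27.2]
finger_gap: 0.635
```

```bash
python3 look.py w22
```

```text
[ 0.4713 -0.2779  0.0249] 75.01 32.98 0.635 [-6.9  4.8 27.2]
```

View pics/w22.png

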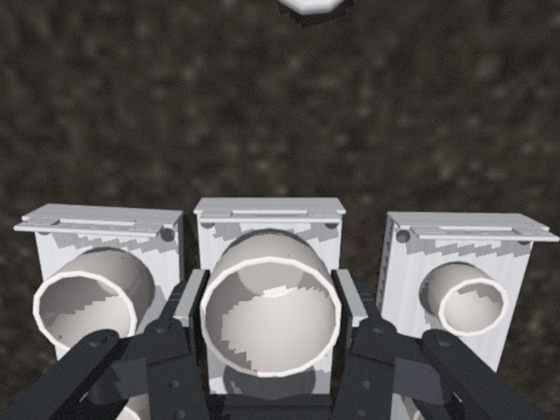

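Call:
{"name": "arm_command", "arguments": {"targets": [[[0, 0, -0.001, 0, -1], [0, 0, -0.001, 0, 0.4], [0, 0, -0.001, 0, 0.4], [0, 0, -0.001, 0, 0.4], [0, 0, -0.02, 0, 0.4], [0, 0, -0.06, 0, 0.4], [0, 0, -0.1, 0, 0.4], [0, 0, -0.1, 0, 0.4], [0, 0, -0.1, 0, 0.4]]]}}

```text
time_s: 34.15
tool_pos: [0.4711, -0.2777, 0.1227]
ee_rot: [-2.492, -1.912, 0.0]
contact_force: [0.3, 0.3, -0.6]
finger_gap: 0.696
```

```bash
cat > fin.py <<'E'
import sys
from h import *
o=state(); f=arm.grab_frame('wrist'); cv2.imwrite('pics/'+sys.argv[1]+'.png',f); print(o['tool_pos'],o['contact_force'].round(1),o['time_s'])
HC=dict(small=[(.5633,-.2112),(.5017,-.1935)],medium=[(.5163,-.374),(.4556,-.3542)],large=[(.533,-.2945),(.4705,-.278)])
for q in DIM:
    for x,s,p,c in find('wrist',q,o,.008):
        d=min((np.linalg.norm(np.array(x)-h),h) for h in HC[q.split('_')[0]]); print(q,x,s,p,c,'dist to hole mm',round(d[0]*1000,1))
E
python3 fin.py w23
```

```text
[ 0.47108294 -0.27772195  0.12267117] [ 0.3  0.3 -0.6] 34.15
small_crucible [0.5005, -0.1923] 0.93 0.76 [395.0, 224.0] dist to hole mm 1.7
small_crucible [0.5617, -0.2052] 0.46 0.68 [389.0, 297.0] dist to hole mm 6.2
medium_crucible [0.4548, -0.3532] 0.96 0.97 [160.0, 224.0] dist to hole mm 1.3
medium_crucible [0.507, -0.3788] 0.36 0.79 [154.0, 293.0] dist to hole mm 10.5
large_crucible [0.4709, -0.2776] 0.95 0.6 [270.0, 223.0] dist to hole mm 0.6
```

View pics/w23.png

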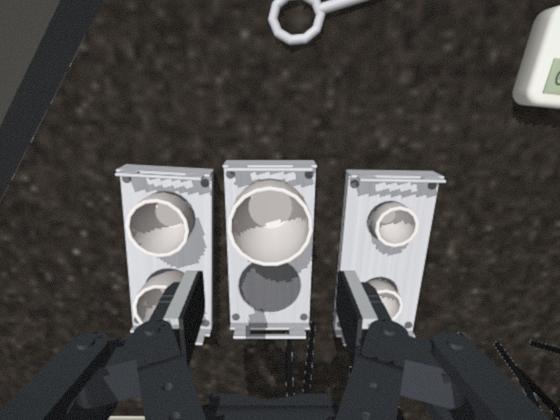

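All five are seated. The two far cups are partly hidden by the fingers, so I'll back off for one clear look.

Call:
{"name": "arm_command", "arguments": {"targets": [[[0, 0.03, -0.02, 0, 0.4], [0, 0.06, -0.04, 0, 0.4], [0, 0.075, -0.04, 0, 0.4], [0, 0.075, -0.04, 0, 0.4], [0, 0.075, -0.04, 0, 0.4], [0, 0.075, -0.04, 0, 0.4]]]}}

```text
time_s: 35.1
tool_pos: [0.5432, -0.2972, 0.163]
ee_rot: [-2.492, -1.912, 0.0]
contact_force: [0.4, 0.8, 0.1]
finger_gap: 0.699
```

```bash
python3 fin.py w24
python3 - <<'E'
from h import *
f=arm.grab_frame('top')
for q in('small_rack','medium_rack','large_rack','tongs','bench_timer'):
    r=arm.tip_of('top',q); print(q,[(np.round(d['centre'],4).tolist(),round(float(d['p']),2)) for d in r[:2]])
E
```

```text
[ 0.54317943 -0.29717889  0.16296895] [0.4 0.8 0.1] 35.1
small_crucible [0.5639, -0.2121] 0.91 0.95 [376.0, 197.0] dist to hole mm 1.1
small_crucible [0.5006, -0.192] 0.93 0.76 [389.0, 113.0] dist to hole mm 1.9
small_crucible [0.4704, -0.2775] 3.65 0.61 [270.0, 104.0] dist to hole mm 89.6
medium_crucible [0.5172, -0.3735] 0.94 0.64 [170.0, 195.0] dist to hole mm 1.0
medium_crucible [0.4549, -0.3532] 0.95 0.57 [165.0, 110.0] dist to hole mm 1.2
large_crucible [0.4706, -0.2777] 0.97 0.58 [270.0, 104.0] dist to hole mm 0.3
large_crucible [0.5155, -0.3705] 0.53 0.41 [169.0, 195.0] dist to hole mm 78.0
small_rack [([0.5391, -0.204, 0.0005], 0.66)]
medium_rack []
large_rack []
tongs []
bench_timer []
```

View pics/w24.png

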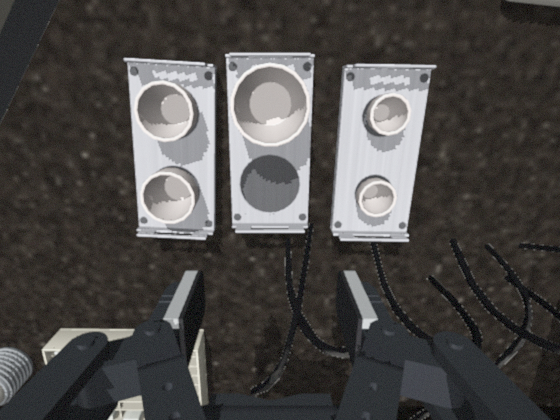

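All five cups stand upright, at (165,110), (170,195), (270,104), (389,113) and (376,197), within 2 mm of their opening centres. Handing in.

```bash
python3 -c "
from station import arm
print(arm.finish_job())"
```

```text
the job is handed in; nothing more can be done
None
```

I stood all five crucibles in the racks made for their sizes and handed the job in at about 35 s of the 128 s; no verdict was reported. The two small and two medium cups fill both openings of their racks, and the large cup is in the near opening of its rack.

**What I checked:**
- **Position:** The last wrist picture shows every cup upright. Silhouette fits put each within 2 mm of its opening's centre. The gripper was open and clear above the racks.
- **Seating height:** I had no direct measurement of it. I relied on the known grasp height, the fits to those silhouettes, and, for the large cup, the force when it touched down. That force read 27 N upward at the height expected for the rack floor, with about 8 N sideways. I took this as floor contact and released.

**Checks that failed or disagreed:**
- **Partly hidden cups:** In the picture before last, the fingers partly hid the two far cups, and the fits read 6 mm and 10 mm off. The clear view afterwards gave about 1 mm for both.
- **Mislabelled cups:** In the last wrist view the network also labelled two cups with the wrong size. I ignored these because they did not match the picture.
- **Bystanders:** In the final top view the network did not find the tongs, the timer, or the medium and large racks. I judged the racks from the wrist pictures, where their openings stayed where first measured. No move came near enough to the tongs or timer to touch them, and they looked in place in the wrist pictures.

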